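# Lock a spring channel nut into the bench rail

### The job

Fit the blue-handled spring nut into the bench rail at the yellow mark: put it lengthwise into the slot, gently press it down against its spring, twist it a quarter turn and let go so that it springs up and its grooves catch the rail's lips. Feel for the slot rather than forcing the nut against the rail, leave it standing upright and locked, and leave the bottle, the vial and the tube rack as they are.

Things in the scene. Friction and masses are not known exactly. Their poses are not given: they have to be found in the camera images.
- nut_grip (a point): Centre of the nut's blue handle, a block 28 (x) x 12 (y) x 30 (z) mm, to be gripped across its 12 mm. z up, x along the nut's length. The nut first stands upright in the white tray, this point 67 mm above the tray floor. Heights from this point: handle -15 to +15, steel stud (10 mm thick) -15 to -46, tops of teeth and ridge -46, groove floors -49, nut underside -55, foot underside -67 (relaxed).
- nut: The whole spring nut, about 125 g; origin on its axis 67 mm below the handle centre, axes as the handle's. Steel nut 42 (x) x 20 (y) mm, corners cut (largest diagonal 44 mm). Two grooves in its top run along y, 10 to 17 mm either side of the middle, 3 mm deep. It may be turned either way.
- nut_foot (a point): Point at the underside of the nut's relaxed spring foot (on the nut's axis, fixed in the nut). The foot is a plate 34 (x) x 21 (y) mm that slides up by up to 10 mm against a spring: 2.5 N to start it, 9.5 N fully pressed. Nut axes.
- rail_mark (a point): Middle of the rail's base plate in plan, at the height of the channel's lip tops (30 mm above the bench). z up, y along the rail, x across; yellow marks lie on y = 0. Handle centre above this point: 67 mm when the relaxed foot meets the lips, 55 nut underside on the lips, 46 lengthwise in the slot with relaxed foot on the floor, turns freely below 39.5, 36 very bottom, 43 when locked.
- rail: The whole rail: dark grey base plate 120 (x) x 270 (y) x 6 mm fixed to the bench, carrying an aluminium strut channel along y, open on top, black inside. Origin: middle of the plate's underside; axes as rail_mark. The channel is bolted through slotted holes: parallel to the plate, but up to 13 mm either side of its centre line (along x). This offset is NOT measured: feel (or look) for the slot. It does not shift.
- rail_floor (a point): Point above the middle of the base plate at the height of the channel's inner floor, 21 mm below the lip tops. Channel: 250 mm long, 54 wide outside, 46 inside (little more than the nut's 44 mm diagonal: turn it centred); slot 24 mm wide; each lip ends in a turned-down edge 3 mm thick (12 to 15 mm from the slot's middle) reaching 6 mm below the lip top.
- bottle: White bottle standing near the rail, 40 mm diameter, 85 mm high; origin at the centre of its underside. To be left alone.
- vial: Small glass vial with a grey cap standing near the rail, 28 mm diameter, 50 mm high; origin at the centre of its underside. To be left alone.
- tube_rack: White rack 70 x 120 mm with capped glass tubes, 76 mm high; origin at the centre of its underside. To be left alone.
- tray: White parts tray 110 x 110 mm, 16 mm high, fixed to the bench; floor 3 mm thick; origin at the centre of its underside.
Mind the look-alikes: they are no part of the job. What is shaped like the nut but green or orange is not meant.

How it is judged:
On the way:
1. the nut is in the slot lengthwise, its body between the lips (z of nut_grip in the frame of rail_mark below 0.05 m and horizontal distance between nut_grip and rail_mark below 0.021 m and angle between the x axis of nut_grip and the y axis of rail_mark, either way round below 0.2 rad), for 0.1 s.
At the end, for the whole second after the job is handed in: The nut is let go and at rest, upright (within 7 degrees), turned crosswise to the rail (within 15 degrees), sprung up so that the lip edges lie in its grooves (handle centre 41.3 to 45 mm above the lip tops), within 12 mm of the yellow mark along the rail and inside the channel (angle between the x axis of nut_grip and the x axis of rail_mark, either way round below 0.26 rad and z of nut_grip in the frame of rail_mark between 0.0413 and 0.045 m and y of nut_grip in the frame of rail_mark between -0.012 and 0.012 m and x of nut_grip in the frame of rail_mark between -0.016 and 0.016 m and angle between nut_grip's own z axis and vertical below 0.12 rad and linear speed of nut below 0.02 m/s and not (contact force between the fingers and nut above 0.05 N)); the robot touches nothing.
It fails at once if the nut is forced against the rail with more than 40 N (contact force between nut and rail above 40 N).
It fails at once if a gripper finger or the arm strikes the rail hard (contact force between any of the fingers, the arm and rail above 25 N).
It fails at once if the bottle is pushed away or tipped (distance of bottle from where it was at the start of the episode above 0.025 m or angle between bottle's own z axis and vertical above 0.35 rad).
It fails at once if the vial is pushed away or tipped (distance of vial from where it was at the start of the episode above 0.025 m or angle between vial's own z axis and vertical above 0.35 rad).
It fails at once if the tube rack is pushed away or tipped (distance of tube_rack from where it was at the start of the episode above 0.025 m or angle between tube_rack's own z axis and vertical above 0.35 rad).
It also fails if it takes over 67 s, if anything falls off the work surface, if the arm or the gripper's body presses on something with over 40 N, if the wrist force passes 120 N, or if a joint passes its speed limit or range.

### The arm

A 7-joint arm with a two-finger parallel gripper is mounted at the origin on the work surface. World frame = base frame: x ahead of the robot, y to its left, z up, the work surface at z = 0. Lengths are in m, angles in rad, forces in N, time in s.
With the tool pointing down it reaches from about 0.4 to 0.85 m from the base axis. Payload 4.5 kg.
Tool frame: the origin (TCP) lies midway between the tips of the shut fingers; the grasp point (between the pads) lies 19 mm behind it; z points along the fingers, x is the direction in which the jaws open and shut, and the axes are right-handed (so a half turn about z gives the same grasp; the last joint's range is limited). The gripper opens to 88 mm and grips with 3 to 60 N. Pads are 18 mm wide; open, the fingers measure 123 mm over their backs; the gripper's body (75 mm by 187 mm) begins 45 mm behind the grasp point.
Start: joints at [1.315, 0.689, -0.195, 1.565, 0.157, 0.902, -0.215], TCP at [0.179, -0.599, 0.239] pointing down, gripper open.
Joint ranges: [-3.01, 3.01], [-0.46, 2.08], [-1.47, 1.51], [0.13, 2.56], [-1, 4.14], [0.04, 2.09], [-2.66, 2.66]. Speed limits (rad/s): [2.57, 2.57, 3.14, 3.14, 3.14, 3.14, 3.14].

### API

Orientations are given as a unit quaternion [x, y, z, w].
In Python, from plant import r gives the robot as it stands. The module is installed in compiled form; this text tells all that it offers.
- The arm moves only by the tool play_rows, never from a script. Its argument "increments" is a list of rows, each a list of 7 numbers: the opening, from 0 (shut) to 1 (fully open), then the shift along the tool's x, y, z in mm, then the turn, a rotation vector about the tool's x, y, z in rad. In form: [[hand, dx, dy, dz, wx, wy, wz], ...]. A call has exactly 8 rows; each row shifts and turns the pose as measured when the row begins, along the tool's axes as they then stand; what a row does not reach is not made up. A row lasts 1/8 s, in which the tool goes at most 62.5 mm and 10.7 degrees, less where a joint would pass 70% of its speed; a pose out of reach is approached as far as the arm can. A call is refused whole if a number of a shift passes 62.5 or a number of a turn 0.188, either way. A call with a gripper value outside its range is refused whole. The fingers move at their own pace and stop on an object; "grip_force" is the grip in N (left out, the last holds). Time passes only in rows, so rows that do not move let the fingers close, or fill a call up. It gives the time, the measured TCP pose, the force and the opening at its end, in the units of the state.
- r.get_state(): the state, without advancing time (a new reading comes with each control period).
- r.snapshot(name): name is "scene" or "top" or "wrist"; returns the picture (420x560x3 uint8, red, green, blue); there is no depth.
- r.get_calibration(name): a dict with "fx", "fy", "cx", "cy" (pixels), "R" (3x3) and "t" (3): a world point X has camera coordinates R X + t. Camera axes: x right, y down, z forward; pixel columns grow to the right and rows downward; lengths in m; the calibration is good to about 2 mm. A picture is of the moment at which its call begins: read the wrist's pose just before it. get_calibration takes no time and is no camera call; for the wrist camera it gives the pose at the moment of the call.
- r.finish_job(): hands the job in, once; it reports no verdict.
The state is a dict: "clock": time; "q": joint angles; "qd": joint speeds; "joint_torque": joint torques, N m; "tool_pos": TCP position; "eef_rot": TCP orientation; "contact_force": force on the tool from outside, world axes, zero at the start; "moment": the same for the moment, N m; "opening": opening from 0.0 (shut) to 1.0 (fully open).
Only numpy, scipy, OpenCV 4.12 (cv2) and the standard library are available. Lean on these libraries where they do the work, as an engineer would, in place of code of your own. Each camera call takes 0.05 s, during which the arm holds its last target.

## Working session

There is one attempt and no reset: what is moved stays moved. The work goes in short steps, Python scripts to look and compute and a tool call to move; the robot and the scene stay as the last step left them, time stands still between calls to the robot, and variables do not carry over. Pictures are saved under pics/ and viewed, and the job is handed in when it is done.

Besides the shell and the picture viewer there is one more tool, called after "Call:" as a command line: name --pt "numbers of a row" for each row, then --argument value for the rest. play_rows: Moves the arm, as the interface text tells. Its arguments: {"type":"object","properties":{"increments":{"type":"array"},"grip_force":{"type":"number"}},"required":["increments"]}

```bash
mkdir -p pics
cat > h.py <<'E'
import numpy as np, cv2
from plant import r
from scipy.spatial.transform import Rotation as Ro
def snap(n,f):
    im=r.snapshot(n); cv2.imwrite('pics/'+f+'.png',cv2.cvtColor(im,cv2.COLOR_RGB2BGR)); return im
def cast(c,u,v,z):
    d=np.array([(u-c['cx'])/c['fx'],(v-c['cy'])/c['fy'],1.]); R=np.array(c['R']);t=np.array(c['t'])
    o=-R.T@t; d=R.T@d; return o+d*(z-o[2])/d[2]
def proj(c,X):
    p=np.array(c['R'])@np.array(X)+np.array(c['t']); return c['fx']*p[0]/p[2]+c['cx'],c['fy']*p[1]/p[2]+c['cy']
def blobs(m,minA=20):
    n,l,s,ce=cv2.connectedComponentsWithStats(m.astype(np.uint8))
    return [(s[i,4],ce[i].round(1).tolist(),s[i,:4].tolist()) for i in range(1,n) if s[i,4]>=minA]
def toolvec(d):  # world displacement -> tool axes mm
    s=r.get_state(); return Ro.from_quat(s['eef_rot']).inv().apply(d)*1000
E
python3 - <<'E'
from h import *
s=r.get_state();print(s)
for n in ['scene','top','wrist']:
    snap(n,n+'0'); c=r.get_calibration(n); print(n,{k:np.round(v,3).tolist() for k,v in c.items()})
E
```

```text
{'clock': 0.0, 'q': array([ 1.31478991,  0.68995179, -0.19450876,  1.56634394,  0.15733982,
        0.90247449, -0.21509062]), 'qd': array([-0.0003691 , -0.00146229,  0.00043732,  0.00127439,  0.00039145,
        0.00106325,  0.0005754 ]), 'joint_torque': array([-1.15158963e-05, -5.27562010e+01, -1.26708191e+00, -1.53428060e+01,
       -5.26829716e-02,  6.52748131e-03,  1.34708043e-04]), 'tool_pos': array([ 0.17836797, -0.59835928,  0.23793001]), 'eef_rot': array([ 8.01833947e-01, -5.97546256e-01, -7.60487871e-04, -4.64730622e-04]), 'contact_force': array([-0.25005727, -0.12301527,  0.46387459]), 'moment': array([-0.0361721 , -0.02641564,  0.05656076]), 'opening': 0.9986576888306179}
scene {'fx': 410.208, 'fy': 410.208, 'cx': 283.519, 'cy': 211.623, 'R': [[-0.384, 0.924, -0.0], [0.745, 0.309, -0.591], [-0.546, -0.227, -0.807]], 't': [0.296, -0.383, 1.237]}
top {'fx': 534.738, 'fy': 534.738, 'cx': 278.1, 'cy': 213.229, 'R': [[0.007, -1.0, 0.011], [-0.99, -0.009, -0.139], [0.139, -0.01, -0.99]], 't': [-0.1, 0.59, 1.235]}
wrist {'fx': 363.865, 'fy': 363.865, 'cx': 280.32, 'cy': 214.246, 'R': [[0.287, -0.958, -0.001], [-0.909, -0.272, 0.316], [-0.303, -0.09, -0.949]], 't': [-0.623, -0.044, 0.391]}
```

View pics/scene0.png

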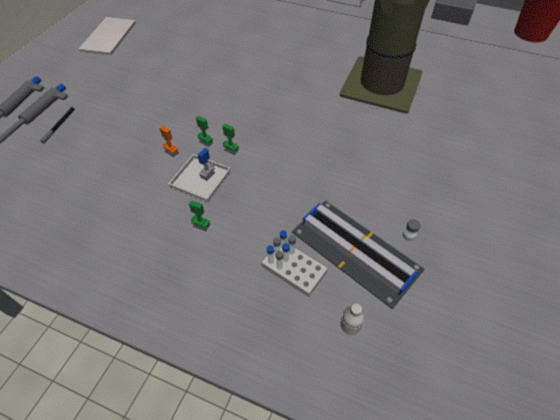

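View pics/top0.png

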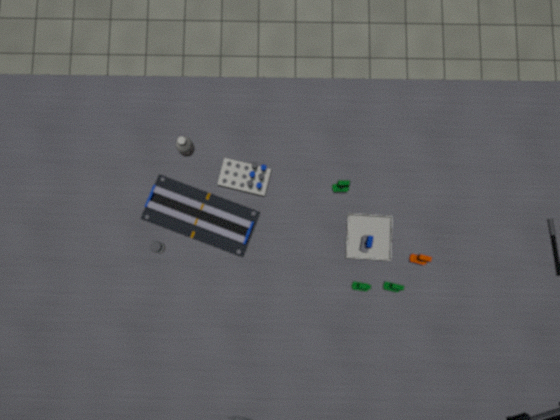

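View pics/wrist0.png

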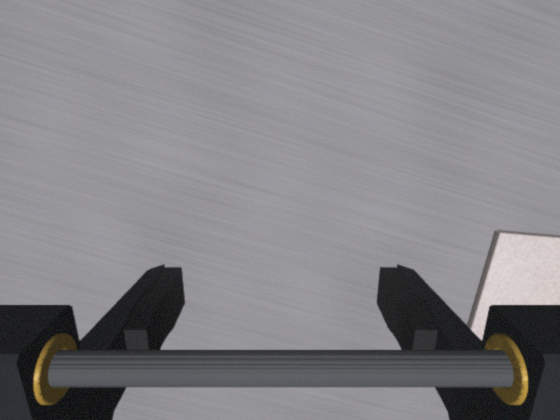

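The top view shows the tray at about (370,237) with the blue nut at (368,242). The rail is near (200,215), with yellow marks at (208,196) and (193,234). Green and orange look-alikes stand around the tray. Next I'll measure positions.

Run:
```python
from h import *
im=cv2.cvtColor(cv2.imread('pics/top0.png'),cv2.COLOR_BGR2HSV); c=r.get_calibration('top')
H,S,V=cv2.split(im)
blue=(H>105)&(H<130)&(S>120)&(V>60)
for b in blobs(blue,8): print('blue',b, cast(c,*b[1],0.07).round(3))
yel=(H>15)&(H<32)&(S>120)&(V>80)
for b in blobs(yel,4): print('yel',b, cast(c,*b[1],0.006).round(4), cast(c,*b[1],0.03).round(4))
# dark plate hull
crop=np.zeros_like(V); 
pl=(V<75); pl[:170]=0; pl[265:]=0; pl[:,:135]=0; pl[:,265:]=0
k=cv2.morphologyEx(pl.astype(np.uint8),cv2.MORPH_CLOSE,np.ones((25,25)))
cs,_=cv2.findContours(k,cv2.RETR_EXTERNAL,cv2.CHAIN_APPROX_NONE)
q=max(cs,key=cv2.contourArea); rc=cv2.minAreaRect(q); bx=cv2.boxPoints(rc); print(rc,bx)
for p in bx: print(cast(c,*p,0.006).round(4))
img=cv2.imread('pics/top0.png'); a=cv2.resize(img[165:275,130:270],None,fx=5,fy=5,interpolation=cv2.INTER_CUBIC); cv2.imwrite('pics/railz.png',a)
a=cv2.resize(img[205:270,335:400],None,fx=8,fy=8,interpolation=cv2.INTER_CUBIC); cv2.imwrite('pics/trayz.png',a)
```

```text
blue (np.int32(24), [263.1, 167.2], [261, 165, 5, 6]) [ 0.696 -0.059  0.07 ]
blue (np.int32(23), [252.0, 173.9], [250, 171, 5, 7]) [ 0.68  -0.033  0.07 ]
blue (np.int32(20), [258.8, 185.2], [257, 183, 5, 6]) [ 0.653 -0.049  0.07 ]
blue (np.int32(59), [149.9, 195.3], [145, 185, 11, 22]) [0.626 0.205 0.07 ]
blue (np.int32(91), [248.1, 232.7], [243, 221, 11, 24]) [ 0.54  -0.026  0.07 ]
blue (np.int32(64), [368.8, 241.5], [366, 236, 7, 12]) [ 0.522 -0.306  0.07 ]
yel (np.int32(23), [207.7, 196.1], [206, 193, 5, 7]) [0.6367 0.078  0.006 ] [0.6325 0.0751 0.03  ]
yel (np.int32(7), [201.6, 206.1], [201, 204, 2, 5]) [0.6116 0.0923 0.006 ] [0.608  0.0891 0.03  ]
yel (np.int32(10), [195.8, 220.9], [195, 218, 3, 7]) [0.5749 0.1055 0.006 ] [0.5719 0.102  0.03  ]
yel (np.int32(23), [192.3, 233.9], [190, 231, 5, 7]) [0.5429 0.1131 0.006 ] [0.5405 0.1095 0.03  ]
((201.2172088623047, 215.5213165283203), (120.35287475585938, 78.61880493164062), 1.7013546228408813) [[139.9002  253.02675]
 [142.23438 174.44261]
 [262.5342  178.01588]
 [260.20004 256.60004]]
[0.4952 0.2385 0.006 ]
[0.6895 0.2411 0.006 ]
[ 0.6834 -0.0565  0.006 ]
[ 0.489 -0.053  0.006]
```

View pics/railz.png

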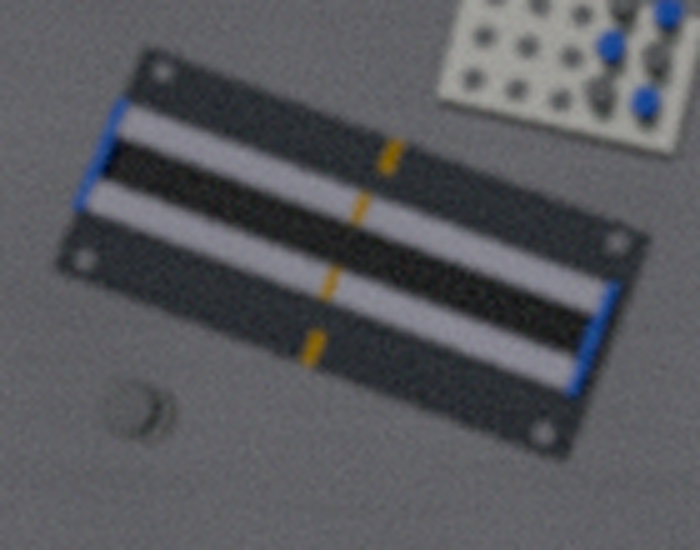

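View pics/trayz.png

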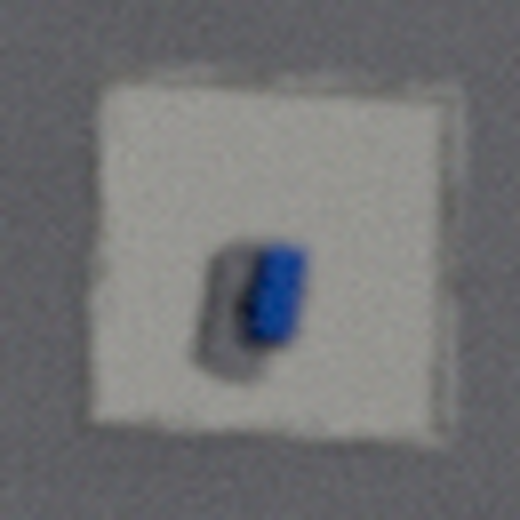

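Run:
```python
from h import *
c=r.get_calibration('wrist'); R=np.array(c['R']);t=np.array(c['t']); o=-R.T@t
s=r.get_state(); T=Ro.from_quat(s['eef_rot'])
print('cam in tool',T.inv().apply(o-s['tool_pos']),'fwd in tool',T.inv().apply(R[2]), 'toolx',T.apply([1,0,0]),T.apply([0,1,0]))
# hover target so nut centred-ish in view
print(toolvec(np.array([0.50,-0.306,0.22])-s['tool_pos']))
```

```text
cam in tool [-0.00130932 -0.08243664 -0.1457482 ] fwd in tool [6.32486854e-04 3.16391340e-01 9.48628547e-01] toolx [ 0.28579386 -0.95829019 -0.00133294] [-9.58291019e-01 -2.85794191e-01  5.66317464e-05]
[-188.39309131 -391.74198125   18.35198321]
```

Call:
play_rows --pt "1 -24 -49 2 0 0 0" --pt "1 -24 -49 2 0 0 0" --pt "1 -24 -49 2 0 0 0" --pt "1 -24 -49 2 0 0 0" --pt "1 -24 -49 2 0 0 0" --pt "1 -24 -49 2 0 0 0" --pt "1 -24 -49 2 0 0 0" --pt "1 -20 -40 2 0 0 0" --grip_force 25

```text
clock: 1.15
tool_pos: [0.4975, -0.3054, 0.2187]
eef_rot: [0.799, -0.602, -0.002, 0.001]
contact_force: [-0.8, -1.0, 0.5]
opening: 0.999
```

Run:
```python
from h import *
s=r.get_state(); print(s['tool_pos'],s['eef_rot'],s['q'])
snap('wrist','w1'); print(r.get_state()['tool_pos'])
print(toolvec(np.array([0.50,-0.306,0.22])-s['tool_pos']))
```

```text
[ 0.4975377  -0.30544414  0.21868197] [ 0.7985078  -0.60198139 -0.00164961  0.0009882 ] [ 0.55058516  0.65802579 -0.13618622  1.71393878  0.11997787  0.78137421
 -0.93506354]
[ 0.50344562 -0.29859722  0.218505  ]
[ 1.22561836 -2.20702853 -1.31756348]
```

View pics/w1.png

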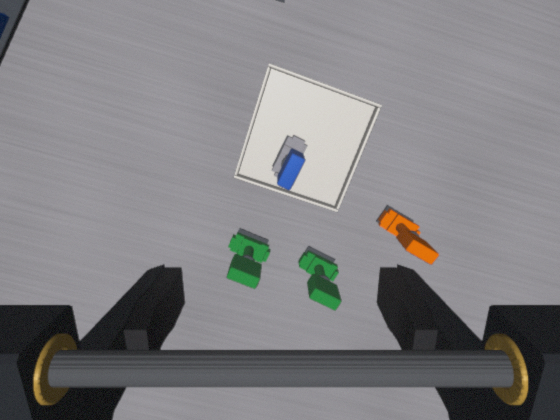

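The wrist view shows the blue handle at about (290,170) in the tray, with green nuts near the fingers. I'll re-measure with the arm at rest.

```bash
cat >> h.py <<'E'
def bluemask(im):
    H,S,V=cv2.split(cv2.cvtColor(im,cv2.COLOR_RGB2HSV)); return (H>105)&(H<130)&(S>120)&(V>50),V
E
python3 - <<'E'
from h import *
im=snap('wrist','w2'); c=r.get_calibration('wrist'); s=r.get_state(); print(s['tool_pos'],s['qd'].round(3))
m,V=bluemask(im)
for b in blobs(m,100): print(b,cast(c,*b[1],.085))
cv2.imwrite('pics/w2z.png',cv2.resize(cv2.cvtColor(im[110:220,230:370],cv2.COLOR_RGB2BGR),None,fx=5,fy=5))
E
```

```text
[ 0.50097985 -0.30105807  0.21853544] [ 0.069 -0.014  0.075  0.032  0.031  0.014  0.039]
(np.int32(504), [6.2, 37.1], [0, 19, 19, 49]) [ 0.56069963 -0.08206815  0.085     ]
(np.int32(554), [296.8, 181.0], [285, 163, 26, 37]) [ 0.52042676 -0.30707173  0.085     ]
```

View pics/w2z.png

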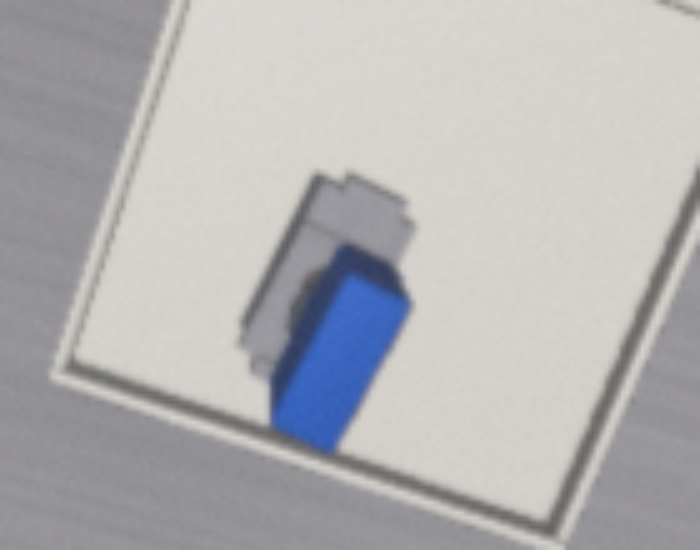

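Run:
```python
from h import *
c=r.get_calibration('wrist'); s=r.get_state()
zc=np.array([(350,272),(410,303),(337,452),(274,420)])/5+[230,110]
P=np.array([cast(c,*p,.085) for p in zc]); print(P.round(4)); ctr=P.mean(0); 
e1=P[0]-P[3]; e2=P[1]-P[2]; print(np.linalg.norm(e1),np.linalg.norm(e2),np.linalg.norm(P[0]-P[1]))
d=e1+e2; nx=d[:2]/np.linalg.norm(d[:2]); print('ctr',ctr,'nutx',nx,np.degrees(np.arctan2(*nx[::-1])))
T=Ro.from_quat(s['eef_rot']).as_matrix(); print('toolx ang',np.degrees(np.arctan2(T[1,0],T[0,0])),'move',toolvec(ctr-s['tool_pos']),s['tool_pos'],T[:,2])
```

```text
[[ 0.5337 -0.3055  0.085 ]
 [ 0.5317 -0.3159  0.085 ]
 [ 0.5054 -0.3123  0.085 ]
 [ 0.5076 -0.3011  0.085 ]]
0.02642494705135468 0.026522863105635088 0.010593372936450445
ctr [ 0.51960616 -0.30870128  0.085     ] nutx [ 0.98813649 -0.15357827] -8.834349667437877
toolx ang -73.53053222860714 move [ 13.14060113 -15.62317249 133.49274653] [ 0.50097985 -0.30105807  0.21853544] [-6.08641554e-04  3.96231198e-03 -9.99991965e-01]
```

Call:
play_rows --pt "0.6 4 -5 10 0 0 0.147" --pt "0.6 3 -6 10 0 0 0.147" --pt "0.6 1 -6 10 0 0 0.147" --pt "0.6 0 0 0 0 0 0" --pt "0.6 0 0 0 0 0 0" --pt "0.6 0 0 0 0 0 0" --pt "0.6 0 0 0 0 0 0" --pt "0.6 0 0 0 0 0 0"

```text
clock: 2.25
tool_pos: [0.5171, -0.3083, 0.188]
eef_rot: [-0.648, 0.762, 0.002, 0.0]
contact_force: [-0.3, 1.1, -0.8]
opening: 0.597
```

Run:
```python
from h import *
im=snap('wrist','w3'); c=r.get_calibration('wrist'); s=r.get_state()
cv2.imwrite('pics/w3z.png',cv2.resize(cv2.cvtColor(im[120:270,200:360],cv2.COLOR_RGB2BGR),None,fx=4,fy=4))
T=Ro.from_quat(s['eef_rot']).as_matrix(); print('toolx ang',np.degrees(np.arctan2(T[1,0],T[0,0])),'move',toolvec(np.array([.5196,-.3087,.051])-s['tool_pos']),s['tool_pos'],T[:,2])
```

```text
toolx ang -99.27089004284935 move [  0.36862886  -3.0555549  137.01163311] [ 0.51705293 -0.30831123  0.18802197] [-0.00298644  0.00341043 -0.99998973]
```

View pics/w3z.png

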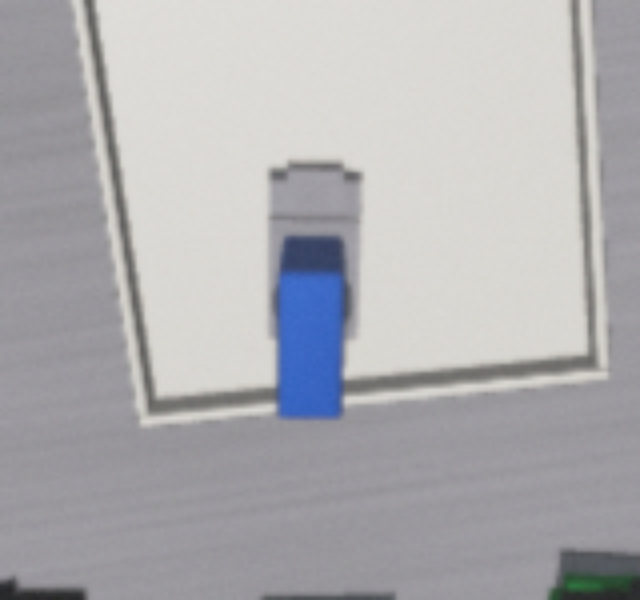

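Run:
```python
from h import *
c=r.get_calibration('wrist'); s=r.get_state()
for p in [(278,272),(344,272),(343,417),(279,417)]:
    X=cast(c,p[0]/4+200,p[1]/4+120,.085); print(X.round(4), toolvec(X-s['tool_pos']).round(1))
```

```text
[ 0.5363 -0.3024  0.085 ] [ -8.6 -18.4 103. ]
[ 0.5345 -0.3139  0.085 ] [  3.  -18.5 102.9]
[ 0.5077 -0.3095  0.085 ] [  2.9   8.7 103. ]
[ 0.5095 -0.298   0.085 ] [ -8.7   8.7 103.1]
```

Call:
play_rows --pt "0.6 -2 -4 25 0 0 0" --pt "0.6 0 0 25 0 0 0" --pt "0.6 0 0 25 0 0 0" --pt "0.6 0 0 25 0 0 0" --pt "0.6 0 0 20 0 0 0" --pt "0.6 0 0 10 0 0 0" --pt "0.6 0 0 0 0 0 0" --pt "0.6 0 0 0 0 0 0"

```text
clock: 3.3
tool_pos: [0.5237, -0.3078, 0.0565]
eef_rot: [-0.648, 0.761, -0.0, 0.001]
contact_force: [-0.0, 0.2, 0.8]
opening: 0.601
```

Run:
```python
from h import *
im=snap('wrist','w4'); snap('scene','s4'); c=r.get_calibration('wrist'); s=r.get_state()
print('move',toolvec(np.array([.5196,-.3087,.051])-s['tool_pos']),s['tool_pos'])
```

```text
move [1.5981962  4.00082712 5.65307057] [ 0.52378842 -0.30776531  0.05666582]
```

View pics/w4.png

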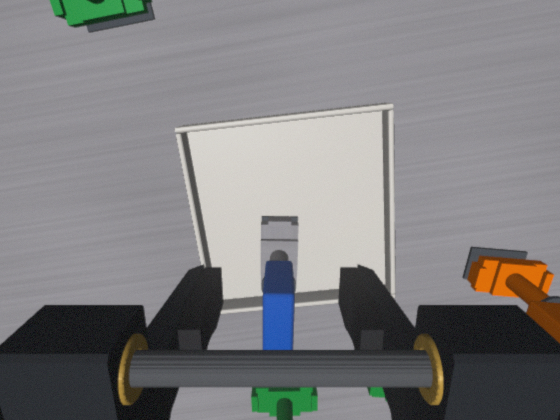

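Run:
```python
from h import *
im=cv2.imread('pics/w4.png'); cv2.imwrite('pics/w4z.png',cv2.resize(im[200:360,210:350],None,fx=4,fy=4))
c=r.get_calibration('wrist'); s=r.get_state()
for v in (280,285,290): print(v,toolvec(cast(c,280,v,.085)-s['tool_pos']).round(1))
for v in (215,218,222): print(v,toolvec(cast(c,280,v,.024)-s['tool_pos']).round(1))
```

```text
280 [ -1.1 -17.6 -28.3]
285 [ -1.1 -15.6 -28.3]
290 [ -1.1 -13.5 -28.3]
215 [ -1.2 -22.   32.7]
218 [ -1.2 -20.3  32.7]
222 [ -1.2 -18.1  32.7]
```

View pics/w4z.png

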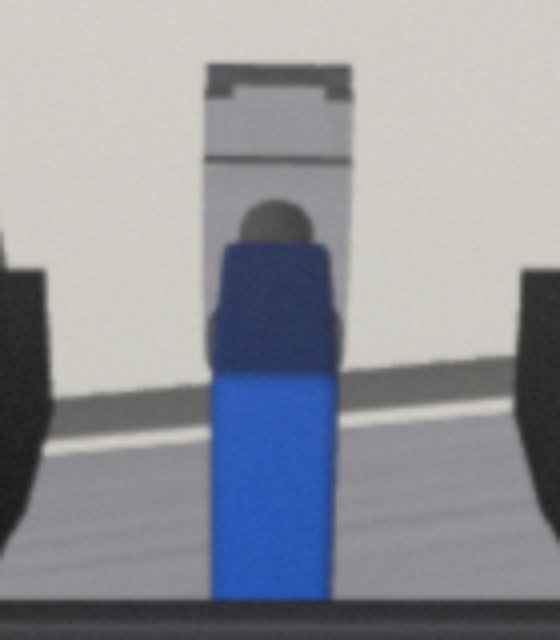

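Call:
play_rows --pt "0.6 0 2 5 0 0 0" --pt "0.4 0 0 0 0 0 0" --pt "0.0 0 0 0 0 0 0" --pt "0.0 0 0 0 0 0 0" --pt "0.0 0 0 0 0 0 0" --pt "0.0 0 0 0 0 0 0" --pt "0.0 0 0 0 0 0 0" --pt "0.0 0 0 0 0 0 0"

```text
clock: 4.4
tool_pos: [0.5223, -0.3078, 0.0524]
eef_rot: [-0.648, 0.761, -0.001, 0.002]
contact_force: [-0.1, 0.0, -0.4]
opening: 0.133
```

Run:
```python
from h import *
s=r.get_state(); print(s['tool_pos'],s['contact_force'],s['opening']*88,s['q'])
```

```text
[ 0.5222778  -0.30775708  0.05242602] [-0.13461192  0.04017927 -0.40546692] 11.673841723792442 [ 0.46244355  0.92252843 -0.00880857  1.75558153  0.01146411  0.45945798
 -1.28421565]
```

Call:
play_rows --pt "0 0 0 -15 0 0 0" --pt "0 0 0 -25 0 0 0" --pt "0 0 0 -30 0 0 0" --pt "0 0 0 -30 0 0 0" --pt "0 0 0 -30 0 0 -0.17" --pt "0 0 0 0 0 0 -0.17" --pt "0 0 0 0 0 0 -0.17" --pt "0 0 0 0 0 0 -0.17"

```text
clock: 5.4
tool_pos: [0.5211, -0.3083, 0.1934]
eef_rot: [0.87, -0.493, 0.004, 0.0]
contact_force: [0.2, 0.2, -1.7]
opening: 0.138
```

Call:
play_rows --pt "0 0 0 0 0 0 -0.17" --pt "0 0 0 0 0 0 -0.17" --pt "0 0 0 0 0 0 -0.17" --pt "0 0 0 0 0 0 -0.14" --pt "0 0 0 0 0 0 0" --pt "0 0 0 0 0 0 0" --pt "0 0 0 0 0 0 0" --pt "0 0 0 0 0 0 0"

```text
clock: 6.4
tool_pos: [0.5191, -0.3101, 0.1987]
eef_rot: [0.983, -0.182, 0.004, 0.004]
contact_force: [-0.5, 0.8, -1.4]
opening: 0.132
```

```bash
cat >> h.py <<'E'
def ang():
    s=r.get_state();T=Ro.from_quat(s['eef_rot']).as_matrix(); return np.degrees(np.arctan2(T[1,0],T[0,0]))
E
python3 - <<'E'
from h import *
s=r.get_state();T=Ro.from_quat(s['eef_rot']).as_matrix(); print('toolx ang',ang(),T[:,2],s['tool_pos'],s['q'],s['contact_force'],s['opening'])
print(toolvec(np.array([.59,.0955,.18])-s['tool_pos']))
E
```

```text
toolx ang -20.967214969823733 [ 0.00651017 -0.01001654 -0.99992864] [ 0.51907251 -0.31014185  0.19869896] [ 0.68712053  0.72643745 -0.40305796  1.67497188  0.3785562   0.80799439
 -0.2529608 ] [-0.47705645  0.78589247 -1.36881575] 0.1323324344730469
[ -79.09828166 -404.27866125   15.09625154]
```

Call:
play_rows --pt "0 -5 -30 0 0 0 0" --pt "0 -11 -55 2 0 0 0" --pt "0 -11 -58 2 0 0 0" --pt "0 -11 -58 2 0 0 0" --pt "0 -11 -58 2 0 0 0" --pt "0 -11 -58 2 0 0 0" --pt "0 -11 -50 2 0 0 0" --pt "0 -6 -25 0 0 0 0"

```text
clock: 7.4
tool_pos: [0.5935, 0.0913, 0.1816]
eef_rot: [0.982, -0.188, 0.006, 0.005]
contact_force: [-0.7, -0.4, -1.2]
opening: 0.132
```

Call:
play_rows --pt "0 0 0 0 0 0 0" --pt "0 0 0 0 0 0 0" --pt "0 0 0 0 0 0 0" --pt "0 0 0 0 0 0 0" --pt "0 0 0 0 0 0 0" --pt "0 0 0 0 0 0 0" --pt "0 0 0 0 0 0 0" --pt "0 0 0 0 0 0 0"

```text
clock: 8.4
tool_pos: [0.5932, 0.0866, 0.1814]
eef_rot: [0.982, -0.191, 0.006, 0.007]
contact_force: [0.2, 0.7, -0.8]
opening: 0.128
```

Run:
```python
from h import *
snap('wrist','w5');c=r.get_calibration('wrist')
s=r.get_state();T=Ro.from_quat(s['eef_rot']).as_matrix(); print('toolx ang',ang(),T[:,2],s['tool_pos'],s['q'],s['contact_force'],s['opening'])
print(toolvec(np.array([.59,.0955,.18])-s['tool_pos']))
np.savez('w5c.npz',**c)
```

```text
toolx ang -21.966526725318438 [ 0.00873055 -0.01546011 -0.99984237] [0.59321383 0.08663611 0.18143657] [-0.04961133  0.73505622 -0.31830523  1.70445835  0.33816679  0.75259364
 -0.92318631] [ 0.27770201  0.93884367 -1.30756248] 0.13818168281073276
[-6.31552025 -7.0327221   1.27124418]
```

View pics/w5.png

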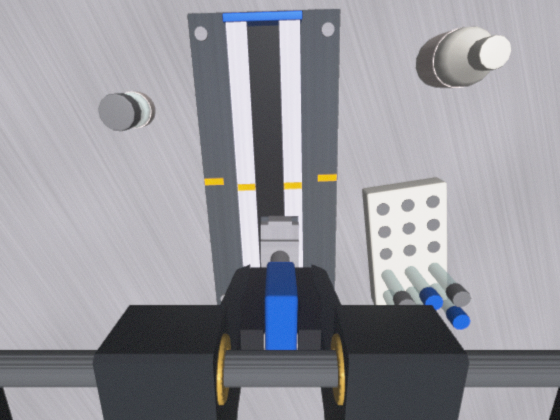

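```bash
cat > rail.py <<'E'
from h import *
def rail(im,c,rows):
    H,S,V=cv2.split(cv2.cvtColor(im,cv2.COLOR_BGR2HSV)); out=[]
    for v in rows:
        b=(V[v]>140).astype(int); d=np.diff(np.concatenate([[0],b,[0]])); st=np.where(d==1)[0]; en=np.where(d==-1)[0]
        seg=[(a,e) for a,e in zip(st,en) if 10<e-a<40 and 180<a<340]
        if len(seg)==2: out.append([cast(c,u-.5,v,.03) for u in (seg[0][0],seg[0][1],seg[1][0],seg[1][1])])
    return np.array(out)
if __name__=='__main__':
    im=cv2.imread('pics/w5.png'); c=dict(np.load('w5c.npz'))
    P=rail(im,c,list(range(35,170,5))); print(len(P))
    A=[]
    for k in range(4):
        f=cv2.fitLine(P[:,k,:2].astype(np.float32),cv2.DIST_HUBER,0,.01,.01).ravel(); a=np.degrees(np.arctan2(f[1],f[0]))%180; A.append(a); print(k,a,f)
    a=np.radians(np.mean(A)); ry=np.array([np.cos(a),np.sin(a)]); rx=np.array([ry[1],-ry[0]]); print('ry',ry,'rx',rx)
    for k in range(4): print(k,(P[:,k,:2]@rx).mean())
    H,S,V=cv2.split(cv2.cvtColor(im,cv2.COLOR_BGR2HSV)); m=(H>15)&(H<32)&(S>120)&(V>100)
    for b in blobs(m,20):
        for z in (.006,.03):
            X=cast(c,*b[1],z); print(b[1],z,X.round(4),'rx,ry',X[:2]@rx,X[:2]@ry)
    s=r.get_state(); print('tcp rx ry',s['tool_pos'][:2]@rx,s['tool_pos'][:2]@ry)
E
python3 rail.py
```

```text
26
0 69.81915 [0.34498438 0.9386084  0.5859889  0.16902997]
1 69.840836 [0.34462923 0.9387389  0.5966235  0.15184206]
2 69.97755 [0.34238833 0.9395585  0.6182095  0.14312431]
3 69.7934 [0.3454062  0.93845326 0.6381751  0.15156631]
ry [0.34435236 0.93884045] rx [ 0.93884045 -0.34435236]
0 0.49194416077865355
1 0.5078590913897293
2 0.5311048793885833
3 0.546928586006715
[326.8, 177.4] 0.006 [0.6372 0.0788 0.006 ] rx,ry 0.5710789586222906 0.2933876153871086
[326.8, 177.4] 0.03 [0.6361 0.0854 0.03  ] rx,ry 0.5677707427807698 0.29918573093654377
[213.7, 181.1] 0.006 [0.5415 0.114  0.006 ] rx,ry 0.4691042064357318 0.2935034708302313
[213.7, 181.1] 0.03 [0.5475 0.118  0.03  ] rx,ry 0.47343713101501406 0.29929290513562884
[292.2, 185.1] 0.006 [0.6057 0.0839 0.006 ] rx,ry 0.5397321220018866 0.28732725244278357
[292.2, 185.1] 0.03 [0.6069 0.0901 0.03  ] rx,ry 0.5387727775744023 0.29357948122383415
[246.2, 186.5] 0.006 [0.5665 0.0984 0.006 ] rx,ry 0.4980117778610587 0.2874754627398043
[246.2, 186.5] 0.03 [0.5707 0.1035 0.03  ] rx,ry 0.5001786092873887 0.29371658587296595
[220.1, 373.0] 0.006 [ 0.4556 -0.0836  0.006 ] rx,ry 0.45651395706357223 0.07840495384119828
[220.1, 373.0] 0.03 [ 0.4681 -0.0648  0.03  ] rx,ry 0.46179029029374874 0.10031208333464402
[340.7, 373.5] 0.006 [ 0.5775 -0.1353  0.006 ] rx,ry 0.5887758031104857 0.07183705930022838
[340.7, 373.5] 0.03 [ 0.5809 -0.1127  0.03  ] rx,ry 0.5841415328207812 0.09423633222506746
tcp rx ry 0.5270997915211196 0.2856120668236074
```

Run:
```python
from h import *
im=cv2.imread('pics/w5.png'); c=dict(np.load('w5c.npz'))
cv2.imwrite('pics/w5z.png',cv2.resize(im[200:360,220:350],None,fx=4,fy=4))
for p in [(261,222),(299,222),(279.7,222),(279.7,216),(268,272),(294,272)]: print(p,toolvec(cast(c,*p,.153)-r.get_state()['tool_pos']).round(1))
```

```text
(261, 222) [-10.5 -21.3  28.1]
(299, 222) [  8.8 -21.2  28.3]
(279.7, 222) [ -1.  -21.2  28.2]
(279.7, 216) [ -1.  -24.5  28.2]
(268, 272) [-7.3  7.1 28.4]
(294, 272) [ 6.6  7.2 28.6]
```

View pics/w5z.png

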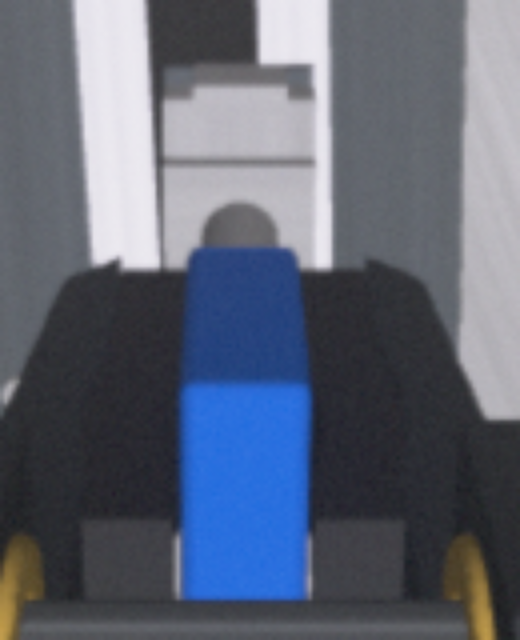

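```bash
cat >> h.py <<'E'
RA=np.radians(69.83); ry=np.array([np.cos(RA),np.sin(RA)]); rx=np.array([ry[1],-ry[0]])
def goal(xr,yr,z,yawdeg):
    """print tool-frame total shift (current axes) and rotvec to reach"""
    s=r.get_state(); T=Ro.from_quat(s['eef_rot']); a=np.radians(yawdeg)
    x=np.array([np.cos(a),np.sin(a),0]); zz=np.array([0,0,-1.]); G=Ro.from_matrix(np.c_[x,np.cross(zz,x),zz])
    p=xr*rx+yr*ry; d=np.array([*p,z])-s['tool_pos']
    print('clock',round(s['clock'],2),'xr,yr,z',(s['tool_pos'][:2]@rx).round(4),(s['tool_pos'][:2]@ry).round(4),s['tool_pos'][2].round(4),'yaw',ang().round(2),'tilt',T.apply([0,0,1])[:2].round(4),'F',s['contact_force'].round(1),'Frail',(s['contact_force'][:2]@rx).round(1),(s['contact_force'][:2]@ry).round(1),'M',s['moment'].round(2),'op',round(s['opening'],3))
    print('shift',(T.inv().apply(d)*1000).round(1),'after-rot',(G.inv().apply(d)*1000).round(1),'rot',(T.inv()*G).as_rotvec().round(4))
E
python3 - <<'E'
from h import *
goal(.5204,.2935,.095,-20.17)
E
```

```text
clock 8.45 xr,yr,z 0.527 0.2859 0.1814 yaw -21.97 tilt [ 0.0087 -0.0155] F [ 0.3  0.9 -1.3] Frail -0.1 1.0 M [-0.03 -0.05  0.01] op 0.138
shift [-8.  -8.4 86.2] after-rot [-6.6 -7.6 86.4] rot [ 0.0113 -0.0137 -0.0314]
```

Call:
play_rows --pt "0 0 0 0 0.011 -0.014 -0.031" --pt "0 -3 -4 10 0 0 0" --pt "0 -3 -4 15 0 0 0" --pt "0 0 0 20 0 0 0" --pt "0 0 0 20 0 0 0" --pt "0 0 0 12 0 0 0" --pt "0 0 0 0 0 0 0" --pt "0 0 0 0 0 0 0"

```text
clock: 9.45
tool_pos: [0.5881, 0.1005, 0.0983]
eef_rot: [0.985, -0.174, -0.002, -0.0]
contact_force: [-0.3, -0.1, -1.6]
opening: 0.133
```

Run:
```python
from h import *
goal(.5204,.2935,.09,-20.17)
c=r.get_calibration('wrist');snap('wrist','w6');np.savez('w6c.npz',**c)
goal(.5204,.2935,.09,-20.17)
```

```text
clock 9.45 xr,yr,z 0.5174 0.2971 0.0983 yaw -20.01 tilt [-0.003   0.0006] F [-0.3 -0.1 -1.6] Frail -0.2 -0.2 M [-0.1  -0.   -0.01] op 0.133
shift [3.  3.6 8.3] after-rot [3.  3.6 8.3] rot [0.0005 0.003  0.0028]
clock 9.5 xr,yr,z 0.5174 0.297 0.0983 yaw -20.01 tilt [-0.003   0.0006] F [ 0.1  0.3 -1. ] Frail 0.0 0.3 M [-0.05 -0.06 -0.06] op 0.134
shift [3.  3.5 8.3] after-rot [3.  3.5 8.3] rot [0.0005 0.003  0.0028]
```

View pics/w6.png

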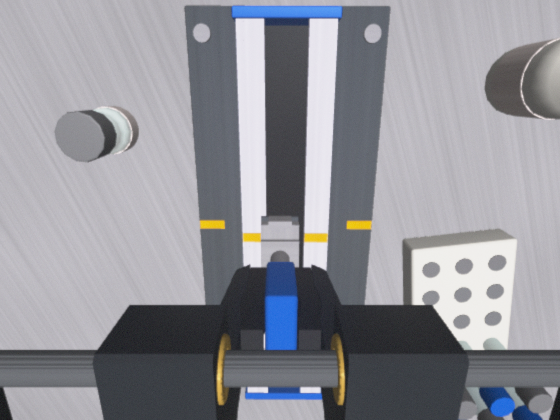

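The nut hangs about 15 mm above the lips, over the slot. Slot edges are at columns 264 and 306 near row 200, and the nut spans 261–299. I'll recompute the slot centre from this view.

Run:
```python
from rail import *
im=cv2.imread('pics/w6.png'); c=dict(np.load('w6c.npz')); s=r.get_state()
P=rail(im,c,list(range(30,220,5))); print(len(P)); print([round((P[:,k,:2]@rx).mean(),5) for k in range(4)])
print([np.degrees(np.arctan2(*np.polyfit(P[:,k,1],P[:,k,0],1)[:1],1)) for k in range(4)])
H,S,V=cv2.split(cv2.cvtColor(im,cv2.COLOR_BGR2HSV)); m=(H>15)&(H<32)&(S>120)&(V>100)
for b in blobs(m,20):
  if b[1][1]<300: print(b[1],[ (cast(c,*b[1],z)[:2]@np.c_[rx,ry]).round(4) for z in (.006,.03)])
for p in [(261,222),(299,222)]: print(p,toolvec(cast(c,*p,s['tool_pos'][2]-.0284)-s['tool_pos']).round(1))
```

```text
36
[np.float64(0.49187), np.float64(0.50751), np.float64(0.53102), np.float64(0.54658)]
[np.float64(20.22608795031292), np.float64(20.2520769152415), np.float64(20.160350752490842), np.float64(20.15066229868109)]
[212.0, 224.0] [array([0.4689, 0.2936]), array([0.4737, 0.3024])]
[358.4, 224.9] [array([0.5708, 0.2934]), array([0.5654, 0.3022])]
[251.7, 236.7] [array([0.4963, 0.2843]), array([0.4984, 0.294 ])]
[315.3, 237.5] [array([0.5411, 0.2839]), array([0.5387, 0.2936])]
(261, 222) [-10.5 -21.2  28.4]
(299, 222) [  8.8 -21.3  28.4]
```

Call:
play_rows --pt "0 2 3 0 0 0.003 0.003" --pt "0 1 0 0 0 0 0" --pt "0 0 0 4 0 0 0" --pt "0 0 0 4 0 0 0" --pt "0 0 0 2 0 0 0" --pt "0 0 0 0 0 0 0" --pt "0 0 0 0 0 0 0" --pt "0 0 0 0 0 0 0"

```text
clock: 10.5
tool_pos: [0.5911, 0.0962, 0.0891]
eef_rot: [0.984, -0.176, 0.001, -0.0]
contact_force: [-0.3, 0.1, -1.9]
opening: 0.137
```

Run:
```python
from h import *
goal(.5202,.2935,.08,-20.17)
```

```text
clock 10.5 xr,yr,z 0.5216 0.2941 0.0891 yaw -20.24 tilt [0.0027 0.0001] F [-0.3  0.1 -1.9] Frail -0.3 0.0 M [-0.05 -0.02  0.03] op 0.137
shift [-1.5  0.6  9.1] after-rot [-1.4  0.6  9.1] rot [-0.001  -0.0025 -0.0012]
```

Call:
play_rows --pt "0 -1.2 0.4 0 0 -0.002 0" --pt "0 0 0 3 0 0 0" --pt "0 0 0 3 0 0 0" --pt "0 0 0 3 0 0 0" --pt "0 0 0 3 0 0 0" --pt "0 0 0 2 0 0 0" --pt "0 0 0 0 0 0 0" --pt "0 0 0 0 0 0 0"

```text
clock: 11.5
tool_pos: [0.5897, 0.0963, 0.074]
eef_rot: [0.984, -0.176, 0.0, -0.0]
contact_force: [-0.6, -0.3, -0.8]
opening: 0.134
```

Run:
```python
from h import *
goal(.5202,.2935,.07,-20.17)
snap('wrist','w7')
```

```text
clock 11.5 xr,yr,z 0.5203 0.2937 0.074 yaw -20.23 tilt [0.0006 0.0008] F [-0.6 -0.3 -0.8] Frail -0.5 -0.5 M [-0.04 -0.07  0.  ] op 0.134
shift [-0.1  0.2  4. ] after-rot [-0.1  0.2  4. ] rot [-0.001  -0.0003 -0.0011]
```

View pics/w7.png

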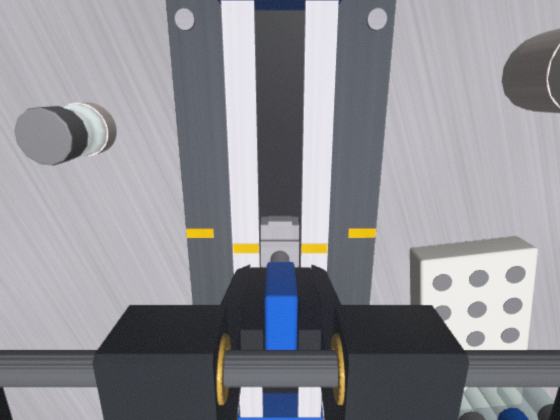

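The foot is about 5 mm below the lip tops with no contact force. The nut is centred between the lips, columns 261–299 in a slot of about 258–303. I'll keep going down.

Call:
play_rows --pt "0 0 0 2 0 0 0" --pt "0 0 0 2 0 0 0" --pt "0 0 0 2 0 0 0" --pt "0 0 0 2 0 0 0" --pt "0 0 0 2 0 0 0" --pt "0 0 0 1 0 0 0" --pt "0 0 0 0 0 0 0" --pt "0 0 0 0 0 0 0"

```text
clock: 12.55
tool_pos: [0.5898, 0.0964, 0.0623]
eef_rot: [0.984, -0.176, 0.0, -0.001]
contact_force: [0.3, -0.0, -1.8]
opening: 0.133
```

Run:
```python
from h import *
goal(.5202,.2935,.058,-20.17)
```

```text
clock 12.55 xr,yr,z 0.5204 0.2938 0.0623 yaw -20.23 tilt [0.0009 0.0009] F [ 0.3 -0.  -1.8] Frail 0.3 0.1 M [-0.02 -0.03  0.  ] op 0.133
shift [-0.2  0.3  4.3] after-rot [-0.2  0.3  4.3] rot [-0.0011 -0.0005 -0.0011]
```

Call:
play_rows --pt "0 0 0 2 0 0 0" --pt "0 0 0 2 0 0 0" --pt "0 0 0 1.5 0 0 0" --pt "0 0 0 1.5 0 0 0" --pt "0 0 0 1 0 0 0" --pt "0 0 0 1 0 0 0" --pt "0 0 0 1 0 0 0" --pt "0 0 0 0 0 0 0"

```text
clock: 13.55
tool_pos: [0.59, 0.0964, 0.0532]
eef_rot: [0.984, -0.176, 0.001, -0.0]
contact_force: [-1.8, -0.2, 4.6]
opening: 0.131
```

Run:
```python
from h import *
goal(.5202,.2935,.0502,-20.17)
```

```text
clock 13.55 xr,yr,z 0.5206 0.2939 0.0532 yaw -20.24 tilt [0.0018 0.0006] F [-1.8 -0.2  4.6] Frail -1.6 -0.8 M [-0.08  0.25 -0.07] op 0.131
shift [-0.4  0.4  3. ] after-rot [-0.4  0.4  3. ] rot [-0.0012 -0.0015 -0.0012]
```

Call:
play_rows --pt "0 -0.4 0.3 1 0 -0.001 0" --pt "0 0 0 1 0 0 0" --pt "0 0 0 1 0 0 0" --pt "0 0 0 0.7 0 0 0" --pt "0 0 0 0 0 0 0" --pt "0 0 0 0 0 0 0" --pt "0 0 0 0 0 0 0" --pt "0 0 0 0 0 0 0"

```text
clock: 14.55
tool_pos: [0.59, 0.0964, 0.0516]
eef_rot: [0.984, -0.176, 0.001, -0.001]
contact_force: [-1.7, -0.9, 6.6]
opening: 0.131
```

Run:
```python
from h import *
goal(.5202,.2935,.0502,-20.17)
snap('wrist','w8')
```

```text
clock 14.55 xr,yr,z 0.5206 0.2939 0.0516 yaw -20.24 tilt [0.0025 0.0008] F [-1.7 -0.9  6.6] Frail -1.3 -1.4 M [-0.17  0.42 -0.03] op 0.131
shift [-0.4  0.4  1.4] after-rot [-0.4  0.4  1.4] rot [-0.0016 -0.0021 -0.0013]
```

View pics/w8.png

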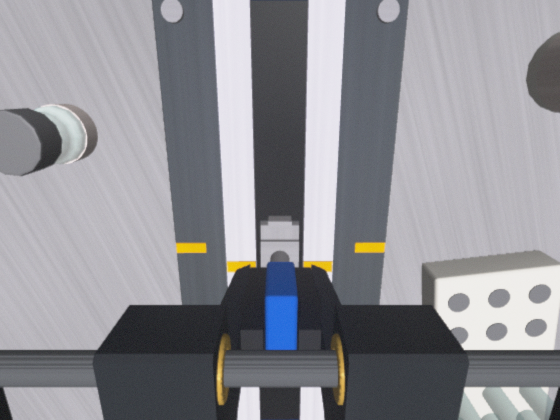

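Call:
play_rows --pt "0 -0.4 0.3 1.5 0 -0.002 0" --pt "0 -0.3 0 1.5 0 0 0" --pt "0 0 0 1.2 0 0 0" --pt "0 0 0 1 0 0 -0.05" --pt "0 0 0 1 0 0 -0.08" --pt "0 0 0 1 0 0 -0.08" --pt "0 0 0 0.8 0 0 -0.08" --pt "0 0 0 0.8 0 0 -0.05"

```text
clock: 15.6
tool_pos: [0.5922, 0.0969, 0.0483]
eef_rot: [1.0, -0.002, 0.004, -0.001]
contact_force: [-2.7, -1.5, 10.0]
opening: 0.135
```

Run:
```python
from h import *
goal(.5202,.2935,.0502,69.83)
```

```text
clock 15.6 xr,yr,z 0.5225 0.2951 0.0483 yaw -0.21 tilt [0.0083 0.0017] F [-2.7 -1.5 10. ] Frail -2.0 -2.4 M [-0.13  0.41 -0.04] op 0.135
shift [-2.7  0.8 -2. ] after-rot [-1.6 -2.3 -1.9] rot [ 0.0036 -0.0083 -1.2224]
```

Call:
play_rows --pt "0 -1.5 0.5 -0.5 0.003 -0.008 0" --pt "0 -1.2 0.4 0 0 -0.003 0" --pt "0 -0.8 0.2 0.3 0 0 0" --pt "0 -0.5 0 0.5 0 0 0" --pt "0 0 0 0.5 0 0 0" --pt "0 0 0 0.5 0 0 0" --pt "0 0 0 0.5 0 0 0" --pt "0 0 0 0.5 0 0 0"

```text
clock: 16.6
tool_pos: [0.5923, 0.0969, 0.0501]
eef_rot: [1.0, -0.002, 0.003, -0.004]
contact_force: [-2.3, -0.5, 6.4]
opening: 0.138
```

Run:
```python
from h import *
goal(.5202,.2935,.0502,69.83)
```

```text
clock 16.6 xr,yr,z 0.5226 0.2952 0.0501 yaw -0.23 tilt [0.0065 0.0073] F [-2.3 -0.5  6.4] Frail -2.0 -1.3 M [-0.13  0.42 -0.02] op 0.138
shift [-2.8  0.7 -0.1] after-rot [-1.7 -2.4 -0.1] rot [-0.0025 -0.0101 -1.2228]
```

Call:
play_rows --pt "0 -2.5 0.8 0.5 0.003 -0.015 0" --pt "0 -2.5 0.8 0.5 0.003 -0.01 0" --pt "0 -2.5 0.5 0.5 0 -0.005 0" --pt "0 0 0 0.5 0 0 0" --pt "0 0 0 0.5 0 0 0" --pt "0 0 0 0.5 0 0 0" --pt "0 0 0 0.5 0 0 0" --pt "0 0 0 0.5 0 0 0"

```text
clock: 17.6
tool_pos: [0.5929, 0.0966, 0.0507]
eef_rot: [1.0, -0.002, -0.004, -0.009]
contact_force: [-1.8, -0.1, 7.1]
opening: 0.134
```

Run:
```python
from h import *
goal(.5202,.2935,.0502,69.83)
```

```text
clock 17.6 xr,yr,z 0.5232 0.2951 0.0507 yaw -0.28 tilt [-0.0073  0.0182] F [-1.8 -0.1  7.1] Frail -1.6 -0.7 M [-0.26  0.4  -0.01] op 0.134
shift [-3.4  0.5  0.5] after-rot [-1.6 -3.   0.5] rot [-0.0204 -0.0047 -1.2237]
```

Call:
play_rows --pt "0 0 0 0.5 -0.01 0 0" --pt "0 0 0 0.5 -0.01 0 0" --pt "0 0 0 0.5 0 0 0" --pt "0 0 0 0.5 0 0 0" --pt "0 0 0 0.5 0 0 0" --pt "0 0 0 0.5 0 0 0" --pt "0 -1 0 0.5 0 0 0" --pt "0 -1.5 0 0.5 0 0 0"

```text
clock: 18.6
tool_pos: [0.5924, 0.0971, 0.0501]
eef_rot: [1.0, -0.003, -0.001, 0.001]
contact_force: [0.6, -0.8, 6.6]
opening: 0.133
```

Run:
```python
from h import *
goal(.5202,.2935,.0502,69.83)
```

```text
clock 18.6 xr,yr,z 0.5226 0.2954 0.0501 yaw -0.32 tilt [-0.0022 -0.0017] F [ 0.6 -0.8  6.6] Frail 0.9 -0.5 M [-0.27 -0.29 -0.02] op 0.133
shift [-2.9  1.  -0.1] after-rot [-1.9 -2.4 -0.1] rot [ 2.0000e-04  2.9000e-03 -1.2243e+00]
```

Call:
play_rows --pt "0 -3 1 0.4 0 0 0" --pt "0 -3 1 0.4 0 0 0" --pt "0 -3 1 0.4 0 0 0" --pt "0 -3 1 0.4 0 0 0" --pt "0 -2 0.6 0.4 0 0 0" --pt "0 -1 0.3 0.4 0 0 0" --pt "0 -1 0.3 0.4 0 0 0" --pt "0 -1 0.3 0.4 0 0 0"

```text
clock: 19.6
tool_pos: [0.5909, 0.0967, 0.052]
eef_rot: [1.0, -0.003, 0.015, -0.006]
contact_force: [2.8, 0.8, 5.0]
opening: 0.136
```

Run:
```python
from h import *
goal(.5202,.2935,.0502,69.83)
```

```text
clock 19.6 xr,yr,z 0.5213 0.2945 0.052 yaw -0.37 tilt [0.0301 0.011 ] F [2.8 0.8 5. ] Frail 2.3 1.8 M [ 0.   -0.95  0.02] op 0.136
shift [-1.4  0.6  1.8] after-rot [-1.  -1.1  1.8] rot [ 0.0087 -0.033  -1.2249]
```

Call:
play_rows --pt "0 -1 0.3 1.2 0.009 -0.033 -0.08" --pt "0 -1 0 1 0 -0.015 -0.1" --pt "0 -1 -0.3 1 0 -0.01 -0.1" --pt "0 -1 -0.5 0.8 0 0 -0.1" --pt "0 -0.5 -0.5 0.7 0 0 -0.05" --pt "0 0 0 0.5 0 0 0" --pt "0 0 0 0.5 0 0 0" --pt "0 0 0 0.5 0 0 0"

```text
clock: 20.6
tool_pos: [0.5857, 0.096, 0.0491]
eef_rot: [0.976, 0.217, -0.013, -0.009]
contact_force: [1.3, 0.1, 7.6]
opening: 0.135
```

Run:
```python
from h import *
goal(.5202,.2935,.0502,69.83)
snap('wrist','w9')
```

```text
clock 20.6 xr,yr,z 0.5167 0.2921 0.0491 yaw 25.14 tilt [-0.0284  0.0116] F [1.3 0.1 7.6] Frail 1.2 0.6 M [-0.02 -0.6  -0.08] op 0.135
shift [ 3.5  1.4 -1.2] after-rot [ 1.4  3.5 -1.1] rot [-0.0295  0.0109 -0.7802]
```

View pics/w9.png

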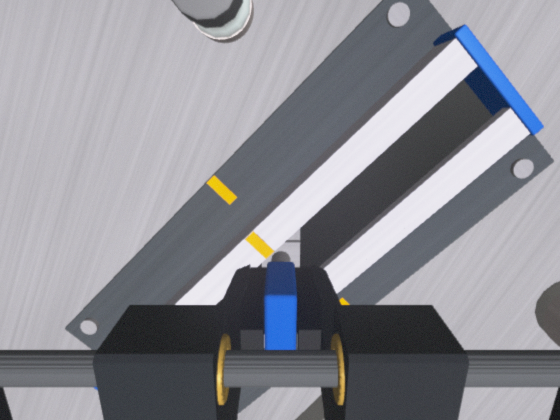

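Call:
play_rows --pt "0 1.2 0.6 0.3 -0.015 0.006 -0.04" --pt "0 1.2 0.6 0.3 -0.012 0.004 -0.04" --pt "0 1 0.6 0.4 -0.008 0 -0.04" --pt "0 0.5 0.4 0.5 0 0 -0.03" --pt "0 0 0 0.5 0 0 0" --pt "0 0 0 0.5 0 0 0" --pt "0 0 0 0.5 0 0 0" --pt "0 0 0 0.5 0 0 0"

```text
clock: 21.65
tool_pos: [0.5862, 0.0963, 0.0488]
eef_rot: [0.956, 0.293, -0.006, 0.008]
contact_force: [1.7, -0.4, 7.8]
opening: 0.129
```

Run:
```python
from h import *
goal(.5202,.2935,.0502,69.83)
```

```text
clock 21.65 xr,yr,z 0.5171 0.2925 0.0488 yaw 34.1 tilt [-0.0073 -0.0181] F [ 1.7 -0.4  7.8] Frail 1.8 0.2 M [ 0.05 -0.48 -0.03] op 0.129
shift [ 2.6  2.  -1.4] after-rot [ 1.   3.1 -1.4] rot [ 0.0055  0.0191 -0.6234]
```

Call:
play_rows --pt "0 2 1.5 0 0.003 0.01 -0.04" --pt "0 2 1.5 0 0.003 0.01 -0.04" --pt "0 2 1.6 0.2 0 0.005 -0.04" --pt "0 1 1 0.3 0 0 -0.04" --pt "0 0.5 0.5 0.4 0 0 0" --pt "0 0 0 0.4 0 0 0" --pt "0 0 0 0.4 0 0 0" --pt "0 0 0 0.4 0 0 0"

```text
clock: 22.65
tool_pos: [0.5884, 0.096, 0.0488]
eef_rot: [0.928, 0.373, -0.002, 0.001]
contact_force: [1.8, -0.6, 7.4]
opening: 0.135
```

Run:
```python
from h import *
goal(.5202,.2935,.0502,69.83)
```

```text
clock 22.65 xr,yr,z 0.5192 0.293 0.0488 yaw 43.77 tilt [-0.0026 -0.0026] F [ 1.8 -0.6  7.4] Frail 1.9 0.1 M [ 0.06 -0.51 -0.02] op 0.135
shift [ 0.9  0.7 -1.4] after-rot [ 0.5  1.  -1.4] rot [-0.0008  0.0036 -0.4548]
```

Call:
play_rows --pt "0 0.6 0.6 0 0 0.002 -0.06" --pt "0 0.4 0.6 0.2 0 0 -0.06" --pt "0 0.2 0.4 0.2 0 0 -0.06" --pt "0 0 0 0.3 0 0 -0.06" --pt "0 0 0 0.3 0 0 -0.06" --pt "0 0 0 0.3 0 0 -0.06" --pt "0 0 0 0.3 0 0 -0.06" --pt "0 0 0 0.3 0 0 -0.03"

```text
clock: 23.65
tool_pos: [0.5875, 0.0967, 0.05]
eef_rot: [0.816, 0.578, -0.003, 0.0]
contact_force: [2.1, 0.4, 6.8]
opening: 0.131
```

Run:
```python
from h import *
goal(.5202,.2935,.0502,69.83)
snap('wrist','w10')
```

```text
clock 23.65 xr,yr,z 0.5181 0.2934 0.05 yaw 70.58 tilt [-0.0041 -0.0032] F [2.1 0.4 6.8] Frail 1.8 1.1 M [ 0.04 -0.56 -0.02] op 0.131
shift [ 0.1  2.1 -0.2] after-rot [ 0.1  2.1 -0.2] rot [-0.0028  0.0044  0.0131]
```

View pics/w10.png

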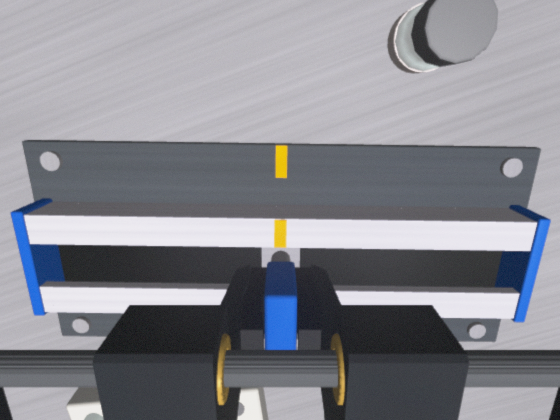

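Call:
play_rows --pt "0 0 2 0 0 0 0.05" --pt "0 0 2 0.2 0 0 -0.05" --pt "0 0 2 0.2 0 0 0.05" --pt "0 0 2 0.3 0 0 -0.05" --pt "0 0 1 0.3 0 0 0.03" --pt "0 0 0.5 0.3 0 0 -0.02" --pt "0 0 0 0.3 0 0 0" --pt "0 0 0 0.3 0 0 0"

```text
clock: 24.7
tool_pos: [0.5882, 0.0962, 0.0498]
eef_rot: [0.817, 0.577, -0.008, -0.003]
contact_force: [1.7, -0.5, 6.5]
opening: 0.135
```

Run:
```python
from h import *
goal(.5202,.2935,.0502,69.83)
```

```text
clock 24.7 xr,yr,z 0.5189 0.2931 0.0498 yaw 70.49 tilt [-0.0164 -0.0041] F [ 1.7 -0.5  6.5] Frail 1.7 0.1 M [ 0.04 -0.67 -0.06] op 0.135
shift [ 0.4  1.3 -0.4] after-rot [ 0.4  1.3 -0.4] rot [-0.014   0.0094  0.0115]
```

Call:
play_rows --pt "0 0.3 2 0 -0.015 0.01 0.04" --pt "0 0 2 0 -0.01 0 -0.04" --pt "0 0 2 0 -0.01 0 0.04" --pt "0 0 2 0.2 -0.005 0 -0.04" --pt "0 0 1.5 0.2 0 0 0.04" --pt "0 0 1 0.2 0 0 -0.03" --pt "0 0 0 0.2 0 0 0" --pt "0 0 0 0.2 0 0 0"

```text
clock: 25.7
tool_pos: [0.5879, 0.0959, 0.0501]
eef_rot: [0.817, 0.576, 0.001, 0.007]
contact_force: [2.0, -0.8, 5.5]
opening: 0.134
```

Run:
```python
from h import *
goal(.5202,.2935,.0502,69.83)
```

```text
clock 25.7 xr,yr,z 0.5188 0.2927 0.0501 yaw 70.35 tilt [ 0.01   -0.0101] F [ 2.  -0.8  5.5] Frail 2.2 -0.0 M [-0.01 -0.6   0.02] op 0.134
shift [ 0.8  1.5 -0.1] after-rot [ 0.8  1.4 -0.1] rot [0.0128 0.0061 0.009 ]
```

Call:
play_rows --pt "0 0 0.5 0 0 0 0" --pt "0 0 0.5 -0.5 0.004 0.003 0" --pt "0 0 0.3 -0.8 0.004 0.003 0" --pt "0 0 0 -1 0 0 0" --pt "0 0 0 -1 0 0 0" --pt "0 0 0 -0.5 0 0 0" --pt "0 0 0 -0.2 0 0 0" --pt "0 0 0 0 0 0 0"

```text
clock: 26.7
tool_pos: [0.5879, 0.0956, 0.0549]
eef_rot: [0.817, 0.577, 0.0, 0.002]
contact_force: [2.8, 0.5, 3.3]
opening: 0.134
```

Run:
```python
from h import *
goal(.5202,.2935,.0554,69.83)
```

```text
clock 26.7 xr,yr,z 0.5189 0.2925 0.0549 yaw 70.48 tilt [ 0.0031 -0.0031] F [2.8 0.5 3.3] Frail 2.5 1.4 M [ 0.14 -0.74 -0.04] op 0.134
shift [ 1.   1.4 -0.5] after-rot [ 1.   1.3 -0.5] rot [0.0039 0.0019 0.0114]
```

Call:
play_rows --pt "0 0 0.3 -0.5 0.004 0 0" --pt "0 0 0 -0.5 0 0 0" --pt "0 0 0 -0.3 0 0 0" --pt "0 0 0 -0.3 0 0 0" --pt "0 0 0 0 0 0 0" --pt "0 0 0 0 0 0 0" --pt "0 0 0 0 0 0 0" --pt "0 0 0 0 0 0 0"

```text
clock: 27.7
tool_pos: [0.5879, 0.0954, 0.0552]
eef_rot: [0.817, 0.577, -0.001, -0.0]
contact_force: [3.6, 1.6, -0.8]
opening: 0.134
```

Run:
```python
from h import *
goal(.5202,.2935,.0554,69.83)
snap('wrist','w11')
```

```text
clock 27.7 xr,yr,z 0.5189 0.2923 0.0552 yaw 70.5 tilt [-0.0022 -0.0013] F [ 3.6  1.6 -0.8] Frail 2.8 2.7 M [ 0.29 -1.01  0.03] op 0.134
shift [ 1.2  1.3 -0.2] after-rot [ 1.2  1.3 -0.2] rot [-0.0016  0.002   0.0118]
```

View pics/w11.png

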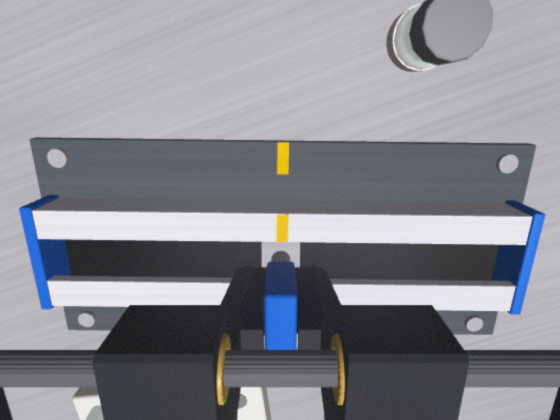

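Call:
play_rows --pt "0.3 0 0 0 0 0 0" --pt "0.4 0 0 0 0 0 0" --pt "0.4 0 0 0 0 0 0" --pt "0.4 0 0 -10 0 0 0" --pt "0.4 0 0 -20 0 0 0" --pt "0.4 0 0 -30 0 0 0" --pt "0.4 0 0 -30 0 0 0" --pt "0.4 0 0 -20 0 0 0"

```text
clock: 28.75
tool_pos: [0.5839, 0.0947, 0.1713]
eef_rot: [0.816, 0.578, -0.006, -0.001]
contact_force: [0.9, -1.0, -0.5]
opening: 0.399
```

Call:
play_rows --pt "0.4 0 -15 -10 0 0 0" --pt "0.4 0 -15 0 0 0 0" --pt "0.4 0 -10 0 0 0 0" --pt "0.4 0 0 0 0 0 0" --pt "0.4 0 0 0 0 0 0" --pt "0.4 0 0 0 0 0 0" --pt "0.4 0 0 0 0 0 0" --pt "0.4 0 0 0 0 0 0"

```text
clock: 29.75
tool_pos: [0.544, 0.1094, 0.1856]
eef_rot: [0.816, 0.578, -0.005, -0.001]
contact_force: [-0.7, -0.7, 0.0]
opening: 0.406
```

Run:
```python
from h import *
goal(.5202,.2935,.0554,69.83)
c=r.get_calibration('wrist');snap('wrist','w12');np.savez('w12c.npz',**c); snap('scene','s12'); im=snap('top','t12')
a=cv2.imread('pics/s12.png'); cv2.imwrite('pics/s12z.png',cv2.resize(a[180:320,250:450],None,fx=4,fy=4))
```

```text
clock 29.75 xr,yr,z 0.473 0.2902 0.1856 yaw 70.61 tilt [-0.0081 -0.0045] F [-0.7 -0.7  0. ] Frail -0.4 -0.9 M [ 0.01 -0.18  0.03] op 0.406
shift [  3.5  48.1 129.8] after-rot [  3.3  47.2 130.2] rot [-0.0061  0.007   0.0135]
```

View pics/w12.png

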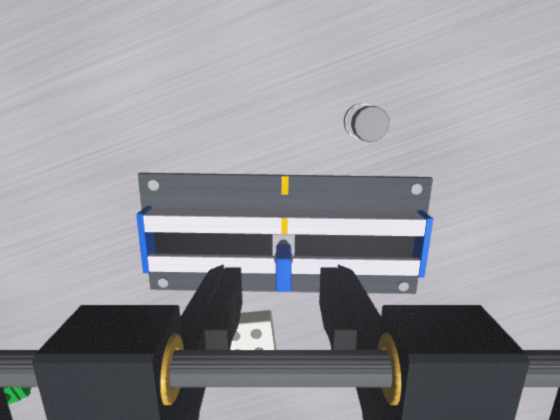

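View pics/s12z.png

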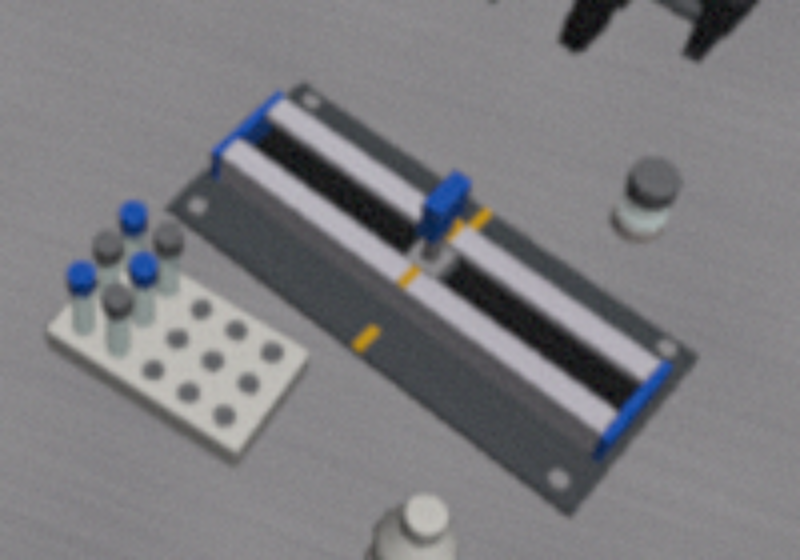

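Run:
```python
from h import *
for f,n in (('w12','wrist'),('s12','scene'),('t12','top')):
    im=cv2.cvtColor(cv2.imread('pics/%s.png'%f),cv2.COLOR_BGR2RGB); m,_=bluemask(im); c=r.get_calibration(n) if n!='wrist' else dict(np.load('w12c.npz'))
    for x0 in (.519,.5202):
      for zc in (.0675,.073):
        P=[proj(c,[*(rx*(x0+a)+ry*(.2928+b)),zc+h]) for a in(-.014,.014) for b in (-.006,.006) for h in(-.015,.015)]; P=np.array(P)
        print(f,x0,zc,'pred bbox',P.min(0).round(1),P.max(0).round(1))
    ctr=P.mean(0)
    for b in blobs(m,15):
        if np.hypot(*(np.array(b[1])-ctr))<30: print('  seen',b[2][0],b[2][1],b[2][0]+b[2][2],b[2][1]+b[2][3])
```

```text
w12 0.519 0.0675 pred bbox [274.4 240.7] [290.7 289.3]
w12 0.519 0.073 pred bbox [274.2 243.2] [290.9 292.9]
w12 0.5202 0.0675 pred bbox [274.3 242. ] [290.7 290.6]
w12 0.5202 0.073 pred bbox [274.2 244.6] [290.8 294.3]
  seen 276 245 292 292
s12 0.519 0.0675 pred bbox [353.7 223.5] [368.9 243.3]
s12 0.519 0.073 pred bbox [354.1 222. ] [369.3 241.9]
s12 0.5202 0.0675 pred bbox [353.4 223.9] [368.5 243.7]
s12 0.5202 0.073 pred bbox [353.8 222.3] [369.  242.3]
  seen 354 223 368 241
t12 0.519 0.0675 pred bbox [190.8 204.6] [201.8 219.3]
t12 0.519 0.073 pred bbox [190.4 204.2] [201.5 219. ]
t12 0.5202 0.0675 pred bbox [191.  204.1] [202.  218.8]
t12 0.5202 0.073 pred bbox [190.6 203.7] [201.7 218.5]
```

Run:
```python
import cv2,numpy as np
a=cv2.imread('pics/w12.png'); b=cv2.imread('pics/t12.png')
z=np.hstack([cv2.resize(a[200:310,240:330],(360,440)),cv2.resize(b[165:265,130:230],(440,440))]); cv2.imwrite('pics/z12.png',z)
```

```text
(no output)
```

View pics/z12.png

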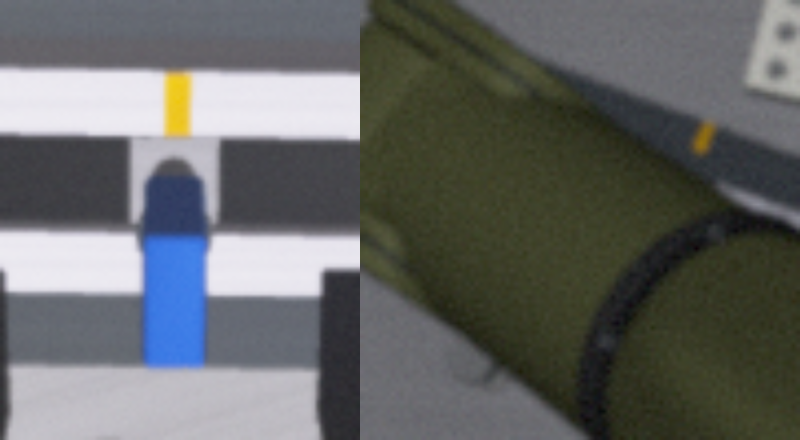

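The wrist and scene views fit the locked height of 73 mm handle centre. The nut is upright and crosswise, with its body spanning under the lips at the mark. The robot is clear, so I'm handing the job in.

```bash
python3 -c "
from plant import r
print(r.get_state()['clock']); print(r.finish_job())"
```

```text
29.9
the job is handed in; nothing more can be done
None
```

The blue spring nut is locked in the rail at the yellow mark, and I handed the job in at about 30 s; no verdict is reported. I put it lengthwise into the slot without contact, pressed it down against its spring, turned it a quarter turn, let it spring up, then released it and backed off.

**Last checks that agree:**
- **Lock:** with the handle centre about 42.8 mm above the lips, the upward force on the tool fell from about 5 N to about 0.6 N before release. That means the lips were carrying the spring.
- **Position and turn:** the pictures after release show the nut upright, crosswise and within about 1–2 mm of the mark along the rail. I judged upright and crosswise by eye; the tool was turned within 1 degree of crosswise when it let go.
- **Surroundings:** the rack and vial look undisturbed in the last pictures. The bottle is only partly in view there, and I did not measure any of the three.

**What disagreed or was weaker:**
- While pressed down, the foot stuck to the channel floor, so the nut wandered 2–4 mm sideways during the turn. It ended about 1 mm off the slot's middle, within the grooves' 2 mm play.
- The last top view was blocked by the arm. Height after release is therefore confirmed only by the force reading and by the wrist and scene views, which fit to about 2 pixels.

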